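# Set the slider of a tube-measuring rail against the pinned stop

## Task

Set the measuring rail: with the fingertips press down the pad in the middle of the slider to free its brake and, keeping it pressed, push the slider along the rail until it sits right against the end stop that has the upright round pin. Then take the hand away so that the pad springs up and the brake holds it there. Do not force the slider along with the brake on or grip it by an end, and leave the other things on the bench where they are.

Things in the scene. Friction and masses are not known exactly. Their poses are not given: they have to be found in the camera images.
- rail: Measuring rail, fixed to the bench: flat aluminium bar 500 mm long, 70 mm wide, top face 24 mm above the bench, a slot along its middle and a scale on one edge. It lies roughly left-right in front of the robot. Origin on the bench under its centre; its own y axis runs along the rail (the slider's travel), x across it, z up.
- slider_mid (a point): Centre of the slider, 44 mm above the bench; y along the rail. The slider is a dark steel carriage on the rail, 90 mm long (along the rail), 64 mm wide. At each end an upright lug, 10 mm thick and full width, rises to 59 mm above the bench; the lugs' inner faces are 35 mm from the centre. Between them is the rubber pad. Its long sides are open: side walls only 38 mm above the bench.
- pad_top (a point): Centre of the top face of the brake pad in the slider's middle, a flat rubber-topped plate 66 mm along the rail by 50 mm across. It stands 44 mm above the bench when up and goes straight down up to 6 mm against its spring; it travels along the rail with the slider.
- pad (a joint): How far the pad is pressed down, m: 0 up (brake holds the slider), 0.006 fully down. The spring takes about 10 N to start moving and 13 N fully down. The brake is free once the pad is down 1.5 mm or more; then the slider needs only 1 to 2 N to move. With the pad up the brake holds the slider against some 10 to 15 N.
- slider (a joint): Position of the slider along the rail, m: 0 at the rail's middle, growing along the rail's own +y.
- pin_stop: The marked end stop, fixed: aluminium block across the rail, 40 mm along the rail, 88 mm wide, flat top 48 mm above the bench, with one upright round pin, 16 mm thick and 30 mm tall, in the middle of its top. Origin on the bench under its centre; y along the rail. The slider touches it when their centres are 65 mm apart. It may be at either end of the rail.
- flat_stop: The other end stop: the same aluminium block but without a pin, 48 mm high; on the opposite side of the slider. Origin on the bench under its centre.
- tape_roll: Bystander, loose, to be left alone: black roll of tape lying flat, 100 mm across, 24 mm high. Origin at the centre of its underside.
- coupling: Bystander, loose, to be left alone: grey plastic pipe coupling standing on end, 60 mm across, 40 mm high. Origin at the centre of its underside.
- pliers: Bystander, loose, to be left alone: pliers with black handles lying flat, about 160 mm long, 12 mm high. Origin on the bench near its middle.
- tube: Bystander, loose, to be left alone: grey tube standing on end, 90 mm across, 140 mm high. Origin at the centre of its underside.
- wrench: Bystander, loose, to be left alone: steel wrench lying flat, 150 mm long. Origin on the bench near its middle.
- jar: Bystander, loose, to be left alone: closed jar, 60 mm across, 85 mm high. Origin at the centre of its underside.
- parts_bin: Bystander, loose, to be left alone: grey open bin of small fittings, 110 x 150 mm, 60 mm high. Origin at the centre of its underside.
Mind the look-alikes: they are no part of the job. What is shaped like the pin_stop but blue or orange is not meant.

How it is judged:
By the outcome, as a careful person would: the job done as asked, in the order asked, and still so for the second after the job is handed in, with the robot touching nothing.
It also fails if it takes over 38 s, if anything falls off the work surface, if the arm or the gripper's body presses on something with over 40 N, if the wrist force passes 120 N, or if a joint passes its speed limit or range.

## Robot

A 6-joint arm with a two-finger parallel gripper is mounted at the origin on the work surface. World frame = base frame: x ahead of the robot, y to its left, z up, the work surface at z = 0. Lengths are in mm, angles in rad, forces in N, time in s.
With the tool pointing down it reaches from about 350 to 975 mm from the base axis. Payload 7.1 kg.
Tool frame: the origin (TCP) lies at the very end of the fingers, on their centre line; the grasp point (between the pads) lies 19 mm behind it (ctrl.grasp_offset is the distance from the TCP to the grasp point, in mm); z points along the fingers, y is the line along which they close (so a half turn about z gives the same grasp; the last joint's range is limited). The gripper opens to 88 mm and grips with 3 to 60 N. Pads are 20 mm wide; open, the fingers measure 115 mm over their backs; the gripper's body (75 mm by 178 mm) begins 61 mm behind the grasp point.
Start: joints at [-1.127, 0.423, 1.63, -0, 1.089, -0.019], TCP at [279.049, -559.229, 222.675] pointing down, gripper open.
Joint ranges: [-3, 3], [-0.9, 2.11], [0.09, 2.58], [-1.31, 4.45], [0.11, 2.69], [-2.54, 2.54]. Speed limits (rad/s): [2.39, 2.39, 3.01, 3.14, 3.14, 3.14].

## Interface

Orientations are given as a rotation vector (axis times angle).
In Python, from workcell import ctrl, viewer, ticket, models gives the robot as it stands.
- The arm moves only by the tool play_rows, never from a script. Its arguments are lists of equal length, an entry for each row: "dp": the shift along the world's x, y, z in mm, a list of three; "yaw": the turn about the world's z in degrees. In form: {"dp": [[tx, ty, tz], ...], "yaw": [yaw, ...]}. A call has 1 to 8 rows; each row shifts and turns the commanded pose from where the row before left it; what a row does not reach is not made up. A row lasts 1/12 s, in which the tool goes at most 41.7 mm and 7.16 degrees, less where a joint would pass 70% of its speed; a pose out of reach is approached as far as the arm can. A call is refused whole if a number of a shift passes 41.7 or a number of a turn 7.16, either way. A call with a gripper value outside its range is refused whole. "gripper" is the closure, from 0 (fully open) to 1 (shut), set as the call begins (left out, the last holds). The fingers move at their own pace and stop on an object; the grip force is fixed at half the most. Time passes only in rows, so rows that do not move let the fingers close. It gives the time, the measured TCP pose, the force, the opening and the grip force at its end, in the units of the state.
- ctrl.get_obs(): the state, without advancing time (a new reading comes with each control period).
- viewer.get_image(name): name is "scene" or "top" or "wrist"; returns a dict with "pixels" (400x640x3 uint8, red, green, blue), "range_z" (400x640 float32, mm along the optical axis (not along the pixel's ray), 0 where there is no reading), "fx", "fy", "cx", "cy" (pixels), "T" (4x4, takes a point from camera to world coordinates); the wrist camera has in their place "hand_eye" (4x4, takes a point from camera to tool coordinates, whose origin is the TCP and whose axes are the flange's). Camera axes: x right, y up, looking along -z (the intrinsics and any distortion apply to the point x, -y, -z); pixel columns grow to the right and rows downward; lengths in mm; the calibration is good to about 2 mm. A picture is of the moment at which its call begins: read the wrist's pose just before it.
- ticket.close_job(): hands the job in; it is judged then, once.
Trained networks look in a picture, given as the dict that the camera call returned (one of the last four; its "shot" number tells which), for a name from the list of things; names that differ only in an ending like _2 or _b are one class to them, and where a whole thing is asked for, a point or a joint stands for the part that bears it (a point fixed in the world has none). Each returns a list of dicts, best first, with "conf" (0 to 1); they miss things now and then, are a little off and sometimes report something else, mostly with a low value. They report only what shows in the picture. A call takes as long as a camera call. They do not tell look-alikes from the thing itself.
- models.look_for(picture, name): "bbox" ([centre column, centre row, width, height] in pixels, round what is visible of it).
- models.landmark_of(picture, name): "location" ([column, row] in pixels: a listed point, or the origin of a listed thing).
The state is a dict: "t": time; "qpos": joint angles; "qvel": joint speeds; "joint_torque": joint torques, N m; "ee_pos": TCP position; "orientation": TCP orientation; "ft_force": force on the tool from outside, world axes, zero at the start; "moment": the same for the moment, N m; "width": finger opening in mm; "grasp_force": force on a finger pad.
Only numpy, scipy, OpenCV 4.12 (cv2) and the standard library are available. Lean on these libraries where they do the work, as an engineer would, in place of code of your own. Each camera call takes 0.05 s, during which the arm holds its last target. There are 200 camera calls.

## Working session

There is one attempt and no reset: what is moved stays moved. The work goes in short steps, Python scripts to look and compute and a tool call to move; the robot and the scene stay as the last step left them, time stands still between calls to the robot, and variables do not carry over. Pictures are saved under pics/ and viewed, at most 10 in all, crops included, and the job is handed in when it is done.

Besides the shell and the picture viewer there is one more tool, called after "Emit:" in YAML: its name, and indented under it one key for each argument. play_rows: Moves the arm, as the interface text tells. Its arguments: {"type":"object","properties":{"dp":{"type":"array"},"yaw":{"type":"array"},"gripper":{"type":"number"}},"required":["dp","yaw"]}

```bash
mkdir -p pics; cat > h.py <<'E'
import numpy as np,cv2
from workcell import ctrl,viewer,ticket,models
def w(p,c,r,T=None,z=None):
    T=np.array(p["T"]) if T is None else T
    c,r=float(c),float(r)
    d=np.array([(c-p["cx"])/p["fx"],-(r-p["cy"])/p["fy"],-1])
    if z is None:
        a=p["range_z"][int(r)-1:int(r)+2,int(c)-1:int(c)+2]; s=np.median(a)
    else:
        D=T[:3,:3]@d; s=(z-T[2,3])/D[2]
    return (T@np.r_[d*s,1])[:3].round(1)
def save(p,n): cv2.imwrite(f"pics/{n}.png",p["pixels"][...,::-1])
E
python3 - <<'E'
from h import *
for v in("top","scene"):
    p=viewer.get_image(v); save(p,v); print(v,[k for k in p if k not in("pixels","range_z","T")])
    for n in["rail","slider_mid","pad_top","pin_stop","flat_stop","tape_roll","coupling","pliers","tube","wrench","jar","parts_bin"]:
        for o in models.landmark_of(p,n)[:3]:
            c,r=o["location"]; print(n,round(o["conf"],2),int(c),int(r),w(p,c,r))
o=ctrl.get_obs();print(o["ee_pos"],o["orientation"],o["t"])
E
```

```text
top ['fx', 'fy', 'cx', 'cy', 'shot']
rail 0.88 356 219 [509.5  30.8  43.1]
slider_mid 0.59 341 220 [507.6  61.2  45.6]
pad_top 0.88 343 221 [507.2  57.8  43.4]
pin_stop 0.82 287 230 [488.1 172.3  50.9]
pin_stop 0.71 200 285 [380.  351.9  46.6]
pin_stop 0.69 311 115 [737.8 120.8  47.9]
flat_stop 0.81 443 213 [ 519.7 -150.6   46.9]
tape_roll 0.84 419 275 [ 394.9 -102.4   -2.5]
tape_roll 0.26 345 219 [510.8  52.6  43.9]
coupling 0.8 363 271 [405.4  17.3  -2.9]
pliers 0.69 281 280 [389.  189.1  11.3]
tube 0.74 237 175 [618.7 289.7  -1.1]
tube 0.31 424 271 [ 402.5 -113.6   -1.4]
wrench 0.7 344 190 [579.3  52.2   5.3]
jar 0.58 295 169 [609.3 153.6  85.8]
parts_bin 0.83 422 153 [ 659.1 -120.     3.6]
scene ['fx', 'fy', 'cx', 'cy', 'shot']
rail 0.75 298 205 [541.3  31.6  37. ]
rail 0.75 237 193 [ 557.  -135.2   44.4]
slider_mid 0.57 313 198 [513.   61.6  44.1]
slider_mid 0.34 367 185 [398.8 186.8   8.5]
pad_top 0.64 306 172 [399.5   4.4  -0.5]
pad_top 0.59 313 198 [513.2  62.5  43.8]
pin_stop 0.97 431 197 [420.5 358.2  44.4]
pin_stop 0.95 354 213 [530.2 176.8  47.4]
pin_stop 0.85 312 298 [775.  142.8  46.6]
flat_stop 0.94 236 193 [ 561.4 -137.2   46. ]
flat_stop 0.69 300 204 [537.6  35.4  38.6]
tape_roll 0.59 270 165 [ 403.2 -106.1   -2.3]
tape_roll 0.24 384 264 [666.  275.7  84. ]
coupling 0.6 309 173 [400.2  15.1  -0.9]
pliers 0.81 369 183 [394.  189.   12.2]
tube 0.61 385 262 [665.6 277.7  93.5]
wrench 0.42 238 191 [ 552.7 -134.1   45.1]
wrench 0.18 270 161 [ 390.6 -113.7   -1.9]
jar 0.65 336 252 [655.3 163.6  54.9]
parts_bin 0.95 231 234 [ 674.  -100.5   34.4]
[ 279.03678443 -559.22706439  222.68642647] [-3.05783358e+00 -7.20456730e-01 -1.17601786e-05] 1.3
```

```bash
python3 - <<'E'
import cv2
a=cv2.imread("pics/top.png")[90:310,170:490]; cv2.imwrite("pics/topc.png",cv2.resize(a,None,fx=2.5,fy=2.5,interpolation=cv2.INTER_CUBIC))
E
```

```text
(no output)
```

View pics/topc.png

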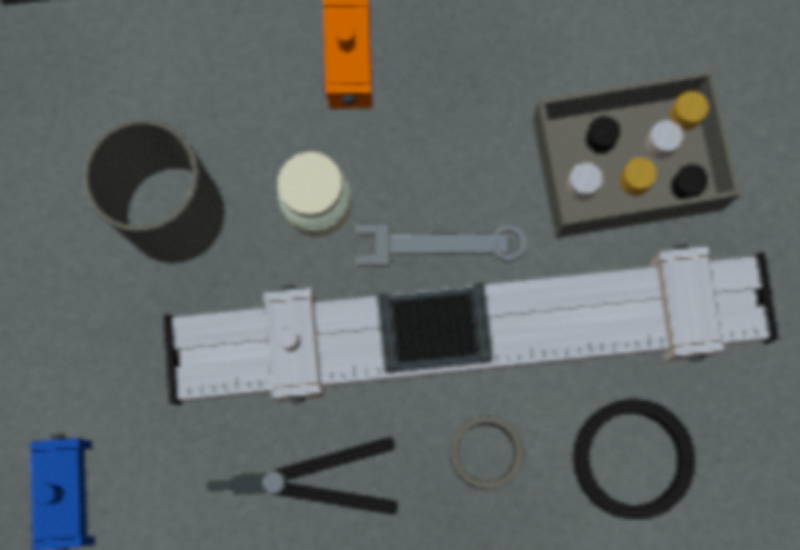

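View pics/scene.png

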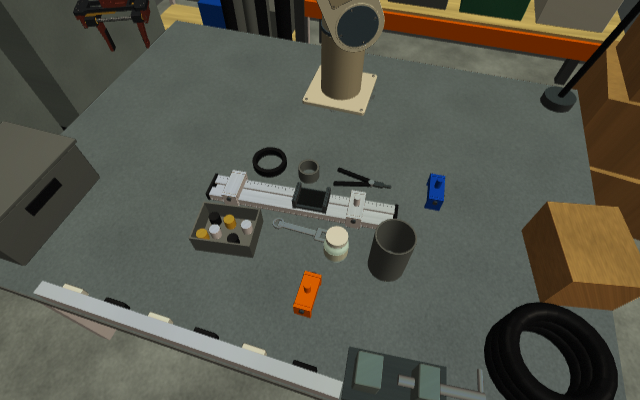

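The three pin-carrying blocks in the top view are aluminium (287,228), on the rail; blue (200,285); and orange (309,107). The crop shows that the aluminium one stands on the rail with an upright pin, so it is the one meant. It is to the left of the slider (344,221), and the flat stop is at (446,211). Next I'll work out the geometry and move over the slider.

```bash
python3 - <<'E'
from h import *
p=viewer.get_image("top")
f=lambda c,r,z:w(p,170+c/2.5,90+r/2.5,z=z)
print("pad",f(435,327,44)); print("pin",f(292,342,48),"flat",f(690,302,48))
a,b=f(168,358,24),f(768,297,24); print("ends",a,b,"len",np.linalg.norm(a-b),"ang",np.degrees(np.arctan2(*(a-b)[[1,0]])))
o=ctrl.get_obs(); 
from scipy.spatial.transform import Rotation as R
print(o["ee_pos"],R.from_rotvec(o["orientation"]).as_matrix().round(3))
E
```

```text
pad [507.9  56.2  44. ]
pin [497.  174.9  48. ] flat [ 524.5 -155.2   48. ]
ends [488.1 282.6  24. ] [ 531.1 -226.5   24. ] len 510.91272248790204 ang 94.82790174613358
[ 279.03172594 -559.22194459  222.64624496] [[ 0.895  0.446 -0.   ]
 [ 0.446 -0.895  0.   ]
 [-0.    -0.    -1.   ]]
```

Emit:
play_rows:
  dp:
    - [20, 41, 0]
    - [20, 41, 0]
    - [20, 41, 0]
    - [20, 41, 0]
    - [20, 41, 0]
    - [15, 41, 0]
    - [15, 41, 0]
    - [15, 41, 0]
  yaw: [-4, -4, -4, -4, -4, -2, 0, 0]
  gripper: 1

```text
t: 2.02
ee_pos: [413.7, -252.8, 222.9]
orientation: [3.139, 0.123, 0.001]
ft_force: [0.2, -0.4, 0.1]
width: 37.9
grasp_force: 0.0
```

Emit:
play_rows:
  dp:
    - [11, 36, -10]
    - [11, 36, -10]
    - [11, 36, -10]
    - [11, 36, -10]
    - [10, 36, -10]
    - [10, 36, -10]
    - [10, 36, 0]
    - [10, 35, 0]
  yaw: [0, 0, 0, 0, 0, 0, 0, 0]

```text
t: 2.68
ee_pos: [497.1, 34.4, 162.2]
orientation: [3.139, 0.124, -0.002]
ft_force: [0.7, -0.1, -0.9]
width: 0.6
grasp_force: 0.0
```

Emit:
play_rows:
  dp:
    - [0, 0, 0]
    - [0, 0, 0]
    - [0, 0, 0]
  yaw: [0, 0, 0]

```text
t: 2.93
ee_pos: [497.1, 32.3, 162.6]
orientation: [3.139, 0.125, -0.001]
ft_force: [0.2, -0.8, -0.1]
width: 0.8
grasp_force: 0.0
```

```bash
python3 - <<'E'
from h import *
from scipy.spatial.transform import Rotation as R
o=ctrl.get_obs(); p=viewer.get_image("wrist"); save(p,"wrist1")
T=np.eye(4);T[:3,:3]=R.from_rotvec(o["orientation"]).as_matrix();T[:3,3]=o["ee_pos"]
T=T@np.array(p["hand_eye"]); np.save("T1.npy",T)
print(o["ee_pos"],o["orientation"],o["width"])
for n in["pad_top","slider_mid","pin_stop","flat_stop"]:
    for q in models.landmark_of(p,n)[:2]:
        c,r=q["location"]; print(n,round(q["conf"],2),int(c),int(r),w(p,c,r,T),w(p,c,r,T,44))
E
```

```text
[497.07568443  32.30667551 162.60864861] [ 3.13886022e+00  1.25171918e-01 -6.34246919e-04] 0.7633990399707402
pad_top 0.61 298 176 [512.4  55.2  44.1] [512.4  55.2  44. ]
slider_mid 0.93 300 179 [509.5  53.7  42.9] [509.7  53.6  44. ]
pin_stop 0.94 191 173 [506.8 155.6  43.9] [506.8 155.6  44. ]
pin_stop 0.68 30 258 [524.1 109.4 252.4] [407.1 318.6  44. ]
flat_stop 0.83 498 173 [ 528.4 -137.8   32.2] [ 529.9 -130.7   44. ]
flat_stop 0.3 73 40 [610.2 240.3  58.6] [612.7 251.4  44. ]
```

View pics/wrist1.png

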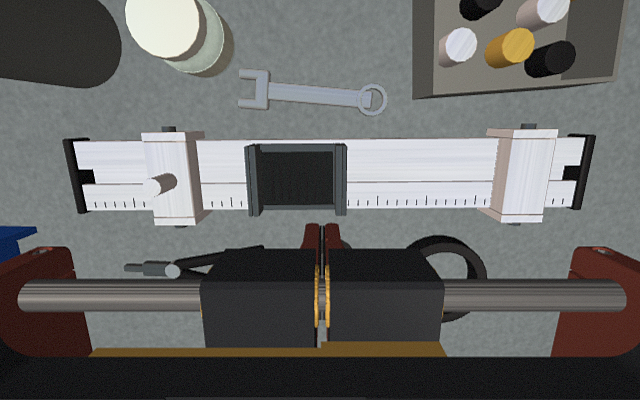

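The wrist view shows the slider at (298,179) between its lugs (columns 247–346). The pinned stop top is at about (165,177) and the flat stop is at (520,177).

```bash
python3 - <<'E'
from h import *
T=np.load("T1.npy"); p=viewer.get_image("wrist")
print("pad",w(p,298,178,T),"lugs",w(p,248,181,T,59),w(p,346,179,T,59))
M=np.zeros(p["range_z"].shape)
rr,cc=np.mgrid[:400,:640]
d=np.stack([(cc-p["cx"])/p["fx"],-(rr-p["cy"])/p["fy"],-np.ones_like(M)],-1)*p["range_z"][...,None]
P=d@T[:3,:3].T+T[:3,3]
for r in(160,178,195):
    print(r,[(c,*P[r,c].round(0).astype(int)) for c in list(range(140,210,6))+list(range(244,352,6))])
u=np.array([np.cos(np.radians(94.8)),np.sin(np.radians(94.8))])
m=(np.abs(P[:,:,2]-48)<2)&(cc>130)&(cc<215)&(rr>125)&(rr<225)&(rr>0)
s=P[m][:,:2]; print("stop top mean",s.mean(0),"along",np.percentile(s@u,[1,99]),"n",len(s))
m=(np.abs(P[:,:,2]-59)<2.5)&(cc>235)&(cc<355)&(rr>135)&(rr<220)
s=P[m][:,:2]; print("lug top mean",s.mean(0),"along",np.percentile(s@u,[1,99]),"n",len(s))
m=(np.abs(P[:,:,2]-24)<2)&(cc>205)&(cc<490)&(rr>125)&(rr<220)
s=P[m][:,:2]; (vx,vy,_,_)=cv2.fitLine(s.astype(np.float32),cv2.DIST_L2,0,.01,.01).ravel(); print("rail ang",np.degrees(np.arctan2(vy,vx)))
E
```

```text
pad [510.5  55.8  43.6] lugs [507.2  99.   59. ] [516.   12.2  59. ]
160 [(140, np.int64(512), np.int64(214), np.int64(24)), (146, np.int64(517), np.int64(196), np.int64(46)), (152, np.int64(517), np.int64(190), np.int64(46)), (158, np.int64(518), np.int64(184), np.int64(47)), (164, np.int64(518), np.int64(178), np.int64(48)), (170, np.int64(518), np.int64(173), np.int64(47)), (176, np.int64(519), np.int64(168), np.int64(47)), (182, np.int64(519), np.int64(162), np.int64(47)), (188, np.int64(519), np.int64(158), np.int64(44)), (194, np.int64(518), np.int64(157), np.int64(33)), (200, np.int64(517), np.int64(155), np.int64(23)), (206, np.int64(517), np.int64(149), np.int64(23)), (244, np.int64(525), np.int64(103), np.int64(58)), (250, np.int64(526), np.int64(98), np.int64(58)), (256, np.int64(525), np.int64(94), np.int64(52)), (262, np.int64(525), np.int64(90), np.int64(44)), (268, np.int64(525), np.int64(85), np.int64(43)), (274, np.int64(526), np.int64(79), np.int64(44)), (280, np.int64(526), np.int64(73), np.int64(44)), (286, np.int64(526), np.int64(68), np.int64(43)), (292, np.int6
[... 2998 characters left out ...]
), np.int64(44)), (292, np.int64(493), np.int64(61), np.int64(43)), (298, np.int64(494), np.int64(55), np.int64(43)), (304, np.int64(495), np.int64(49), np.int64(44)), (310, np.int64(495), np.int64(43), np.int64(42)), (316, np.int64(495), np.int64(38), np.int64(43)), (322, np.int64(496), np.int64(32), np.int64(44)), (328, np.int64(496), np.int64(26), np.int64(43)), (334, np.int64(500), np.int64(21), np.int64(57)), (340, np.int64(501), np.int64(16), np.int64(57)), (346, np.int64(493), np.int64(7), np.int64(25))]
stop top mean [502.09575298 174.8087448 ] along [114.03290052 152.67008116] n 3209
lug top mean [511.19324234  57.12023916] along [-30.03757224  59.25410742] n 1549
rail ang -85.55124
```

Emit:
play_rows:
  dp:
    - [7, 13, -10]
    - [6, 12, -20]
    - [0, 0, -30]
    - [0, 0, -30]
    - [0, 0, -18]
    - [0, 0, 0]
    - [0, 0, 0]
  yaw: [0, 0, 0, 0, 0, 0, 0]

```text
t: 3.82
ee_pos: [509.7, 56.9, 54.2]
orientation: [3.139, 0.123, -0.003]
ft_force: [-0.3, -0.8, 0.4]
width: 0.2
grasp_force: 0.0
```

Emit:
play_rows:
  dp:
    - [0, 0, -4]
    - [0, 0, -3]
    - [0, 0, -2]
    - [0, 0, -1]
    - [0, 0, 0]
    - [0, 0, 0]
  yaw: [0, 0, 0, 0, 0, 0]

```text
t: 4.32
ee_pos: [510.5, 57.5, 45.0]
orientation: [-3.139, -0.124, -0.001]
ft_force: [-0.3, 1.0, 1.5]
width: -0.1
grasp_force: 0.0
```

Emit:
play_rows:
  dp:
    - [0, 0, -1]
    - [0, 0, -1]
    - [0, 0, -1]
    - [0, 0, 0]
    - [0, 0, 0]
  yaw: [0, 0, 0, 0, 0]

```text
t: 4.73
ee_pos: [510.8, 57.5, 42.5]
orientation: [-3.139, -0.124, -0.001]
ft_force: [-2.0, 0.7, 10.1]
width: 0.6
grasp_force: 5.1
```

Emit:
play_rows:
  dp:
    - [0, 0, -1]
    - [0, 0, -1]
    - [0, 0, -1]
    - [0, 0, 0]
    - [0, 0, 0]
  yaw: [0, 0, 0, 0, 0]

```text
t: 5.15
ee_pos: [510.8, 57.5, 39.7]
orientation: [-3.139, -0.124, -0.001]
ft_force: [-3.3, -0.7, 11.7]
width: 0.5
grasp_force: 5.9
```

Emit:
play_rows:
  dp:
    - [0, 1, 0]
    - [0, 2, 0]
    - [-0.3, 3, 0]
    - [-0.3, 3, 0]
    - [-0.3, 3, 0]
    - [-0.3, 3, 0]
    - [-0.2, 2, 0]
    - [0, 0, 0]
  yaw: [0, 0, 0, 0, 0, 0, 0, 0]

```text
t: 5.82
ee_pos: [509.3, 74.8, 39.7]
orientation: [-3.139, -0.124, -0.001]
ft_force: [-3.2, 1.2, 12.1]
width: 0.5
grasp_force: 5.8
```

```bash
cat > chk.py <<'E'
from h import *
from scipy.spatial.transform import Rotation as R
import sys
o=ctrl.get_obs(); p=viewer.get_image("top"); print(o["ee_pos"],o["ft_force"])
p2=viewer.get_image("wrist")
T=np.eye(4);T[:3,:3]=R.from_rotvec(o["orientation"]).as_matrix();T[:3,3]=o["ee_pos"];T=T@np.array(p2["hand_eye"])
rr,cc=np.mgrid[:400,:640]; u=np.array([-.0837,.9965])
for q,t in((p,np.array(p["T"])),(p2,T)):
    d=np.stack([(cc-q["cx"])/q["fx"],-(rr-q["cy"])/q["fy"],-np.ones(cc.shape)],-1)*q["range_z"][...,None]
    P=d@t[:3,:3].T+t[:3,3]; P[q["range_z"]==0]=0
    for lo,hi,a,b in((55,62,0,165),(45.5,50,145,200)):
        m=(P[...,2]>lo)&(P[...,2]<hi)&(P[...,1]>a)&(P[...,1]<b)&(abs(P[...,0]-507)<28); s=P[m][:,:2]@u
        print(m.sum(),np.percentile(s,[0,2,50,98,100]).round(1) if m.any() else "")
save(p2,sys.argv[1])
E
python3 chk.py wrist2
```

```text
[509.25779667  74.79677452  39.68865873] [-3.23287758  1.17746224 12.10429248]
0 
171 [131.7 133.1 145.4 154.  154.4]
1846 [-14.1 -13.2  65.9  75.2  76.1]
5408 [111.9 113.  128.6 151.  153.1]
```

View pics/wrist2.png

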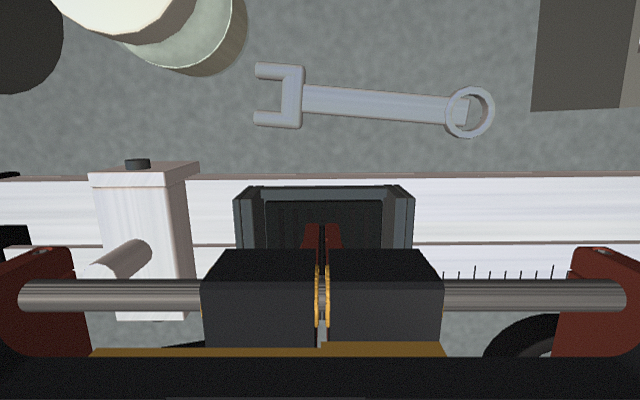

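The wrist view shows the fingers still on the pad at (322,240), and the slider (columns 233–414) moved with the hand. About 37 mm remain to the stop face (col 195).

Emit:
play_rows:
  dp:
    - [-0.2, 2, 0]
    - [-0.4, 5, 0]
    - [-0.4, 5, 0]
    - [-0.4, 5, 0]
    - [-0.4, 5, 0]
    - [-0.4, 5, 0]
    - [-0.3, 4, 0]
    - [-0.2, 2, 0]
  yaw: [0, 0, 0, 0, 0, 0, 0, 0]

```text
t: 6.58
ee_pos: [506.4, 107.8, 39.7]
orientation: [3.139, 0.124, 0.001]
ft_force: [-2.6, -0.7, 11.6]
width: 0.5
grasp_force: 5.9
```

Emit:
play_rows:
  dp:
    - [0, 1, 0]
    - [-0.1, 1, 0]
    - [-0.1, 1, 0]
    - [-0.1, 1, 0]
    - [0, 0, 0]
  yaw: [0, 0, 0, 0, 0]

```text
t: 7.0
ee_pos: [506.1, 111.4, 39.6]
orientation: [3.139, 0.124, 0.001]
ft_force: [-2.2, -0.9, 11.8]
width: 0.4
grasp_force: 5.9
```

```bash
python3 chk.py wrist3
```

```text
[506.05197798 111.43519295  39.61841405] [-2.16047052 -0.94430946 11.79309589]
0 
0 
2088 [ 22.2  23.5 102.5 112.  112.8]
4307 [102.3 102.8 133.5 151.2 152.5]
```

Emit:
play_rows:
  dp:
    - [0, 1, 0]
    - [-0.1, 1, 0]
    - [-0.1, 1, 0]
    - [0, 0, 0]
  yaw: [0, 0, 0, 0]

```text
t: 7.43
ee_pos: [506.2, 113.6, 39.6]
orientation: [3.138, 0.125, 0.001]
ft_force: [-0.5, -7.3, 11.6]
width: 0.4
grasp_force: 5.8
```

Emit:
play_rows:
  dp:
    - [0, 1, 0]
    - [-0.1, 1, 0]
    - [-0.1, 1, 0]
    - [0, 0, 0]
  yaw: [0, 0, 0, 0]

```text
t: 7.77
ee_pos: [506.3, 116.6, 39.7]
orientation: [3.138, 0.125, 0.002]
ft_force: [-0.4, -7.7, 10.6]
width: 0.4
grasp_force: 5.8
```

The side force rose to 7.5 N and the fingertips now slip on the pad, so the slider is against the stop. I'll lift straight up.

Emit:
play_rows:
  dp:
    - [0, 0, -0.5]
    - [0, 0, 2]
    - [0, 0, 3]
    - [0, 0, 6]
    - [0, 0, 15]
    - [0, 0, 30]
    - [0, 0, 35]
    - [0, 0, 35]
  yaw: [0, 0, 0, 0, 0, 0, 0, 0]

```text
t: 8.43
ee_pos: [504.7, 117.4, 165.1]
orientation: [3.139, 0.124, -0.003]
ft_force: [0.2, -0.0, -0.1]
width: 0.4
grasp_force: 0.0
```

Emit:
play_rows:
  dp:
    - [-20, -10, 20]
    - [-20, -20, 0]
    - [0, 0, 0]
    - [0, 0, 0]
    - [0, 0, 0]
  yaw: [0, 0, 0, 0, 0]

```text
t: 8.85
ee_pos: [465.9, 87.6, 184.2]
orientation: [-3.139, -0.123, -0.001]
ft_force: [0.6, 0.2, -0.6]
width: 0.6
grasp_force: 0.0
```

```bash
python3 chk.py wrist4
```

```text
[465.9161987   87.61322085 184.24925793] [ 0.63314577  0.20269975 -0.55380662]
0 
0 
1283 [ 22.8  23.2 102.6 112.1 112.7]
1893 [102.5 114.9 131.1 151.5 152.6]
```

View pics/wrist4.png

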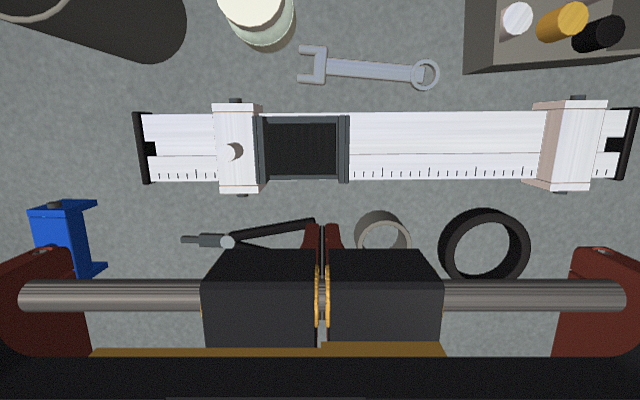

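The slider (columns 258–349) sits against the pinned stop (cols 212–262). The hand is clear, and the other items look unmoved.

```bash
python3 -c "
from workcell import ticket
print(ticket.close_job())"
```

```text
the job is handed in; nothing more can be done
None
```

The slider sits against the aluminium stop with the pin, the pad is released so the brake holds it there, the hand is clear, and the job is handed in; the hand-in call gave no verdict.

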